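Show a slide carrier's label to the reader

ROBOT

A 6-joint arm with a two-finger parallel gripper is mounted at the origin on a cart in front of the work surface, level with it; the furniture and walls round the work are solid. World frame = base frame: x ahead of the robot, y to its left, z up, the work surface at z = 0. Lengths are in mm, angles in rad, forces in N, time in s.
With the tool pointing down it reaches from about 275 to 750 mm from the base axis. Payload 10.2 kg.
Tool frame: the origin (TCP) lies at the centre of the arm's flange, where the gripper is bolted on; the fingertips stand 173 mm ahead of it and the grasp point (between the pads) lies 155 mm ahead of it; z points along the fingers, y is the line along which they close (so a half turn about z gives the same grasp; the last joint's range is limited). The gripper opens to 85 mm and grips with 20 to 120 N. Pads are 22 mm wide; open, the fingers measure 114 mm over their backs; the gripper's body (76 mm by 85 mm) begins 54 mm behind the grasp point. The pads swing forward as they close: fully open they stand 13 mm farther back than shut.
Start: joints at [-1.529, 0.313, 1.498, -0, 1.331, -0.223], TCP at [137.388, -506.712, 404.694] pointing down, gripper open.
Joint ranges: [-2.94, 2.94], [-0.97, 2.17], [0.19, 2.56], [-1.23, 4.37], [0.02, 3.11], [-2.88, 2.88]. Speed limits (rad/s): [2.39, 2.39, 3.01, 3.14, 3.14, 3.14].

INTERFACE

Orientations are given as a unit quaternion [w, x, y, z].
In Python, from rig import status, capture, camera_info, ticket gives the robot as it stands.
- The arm moves only by the shell command python3 -m crank 'ROWS' [FORCE]. ROWS is JSON, a list of rows, each a list of 7 numbers: the shift along the tool's x, y, z as a fraction of full scale, then the turn, a rotation vector about the tool's x, y, z as a fraction of full scale, then the closure, from 0 (fully open) to 1 (shut). A call has 1 to 12 rows; each row is the pose to reach, as a shift and turn from the pose commanded when the call began, along the tool's axes at that moment; what a row does not reach only later rows make up. Full scale, the value 1, is 0.1 m for a shift and 45 degrees for a turn. A row lasts 1/10 s, in which the tool goes at most 50 mm and 8.59 degrees, less where a joint would pass 70% of its speed; a pose out of reach is approached as far as the arm can. A call with a number of a shift or a turn outside -1 to 1 is refused whole. A call with a gripper value outside its range is refused whole. The fingers move at their own pace and stop on an object; FORCE is the grip in N (left out, the last holds). Time passes only in rows, so rows that repeat a pose let the fingers close. It gives the time, the measured TCP pose, the force, the opening and the grip force at its end, in the units of the state.
- status.sense(): the state, without advancing time (a new reading comes with each control period).
- capture(name): name is "side" or "top"; returns (picture, depth): 384x512x3 uint8, red, green, blue; 384x512 float32, mm along the optical axis (not along the pixel's ray), 0 where there is no reading.
- camera_info(name): a dict with "K" (3x3 intrinsics, pixels), "camera_from_world" (4x4, takes a point from world to camera coordinates). Camera axes: x right, y up, looking along -z (the intrinsics and any distortion apply to the point x, -y, -z); pixel columns grow to the right and rows downward; lengths in mm; the calibration is good to about 2 mm. A picture is of the moment at which its call begins. camera_info takes no time and is no camera call.
- ticket.finish_job(): hands the job in; it is judged then, once.
The state is a dict: "time_s": time; "joints": joint angles; "dq": joint speeds; "tau": joint torques, N m; "eef_pos": TCP position; "ee_rot": TCP orientation; "force": force on the tool from outside, world axes, zero at the start; "wrist_torque": the same for the moment, N m; "grip_width": opening from 0.0 (shut) to 1.0 (fully open); "grip_force": force on a finger pad.
Only numpy, scipy, OpenCV 4.12 (cv2) and the standard library are available. Lean on these libraries where they do the work, as an engineer would, in place of code of your own. Each camera call takes 0.05 s, during which the arm holds its last target. There are 200 camera calls.

TASK

Take the slide carrier out of the left-hand stand and find its frosted label end, the end with the small notch in one corner. Hold it, label face up and roughly level, about 10 cm above the reader's pad, with the label over the middle of the pad and the notched end pointing towards the reader's post; finish while still holding it there in the gripper. Leave the other carrier standing in its stand.

Things in the scene. Friction and masses are not known exactly. Their poses are not given: they have to be found in the camera images.
- carrier_a: White flat frame 66 (x) x 42 (y) x 8 (z) mm round a glass window, 45 g; origin at its centre. +x: the label end, known by a 9 x 9 mm square notch in its +x, +y corner (other corners whole). +z: out of the label face. Starts on a long edge in the stand's slot, centre 51 mm above the worktop, label face to the stand's +y; notched end to the stand's +x, notch at the bottom. Always starts in stand_a.
- carrier_b: White flat frame 66 (x) x 42 (y) x 8 (z) mm round a glass window, 45 g; origin at its centre. +x: the label end, known by a 9 x 9 mm square notch in its +x, +y corner (other corners whole). +z: out of the label face. Starts on a long edge in the stand's slot, centre 51 mm above the worktop, label face to the stand's +y; notched end to the stand's -x, notch at the top. Always starts in stand_b.
- carrier_a_label (a point): Middle of carrier_a's label: on the label face, 21.5 mm from the carrier's centre towards the notched end; axes as the carrier's. The label face has two alike grey frosted fields, one near each end; the label is the one at the notched end. The back is plain white with two thin ribs.
- carrier_b_label (a point): Middle of carrier_b's label; the carrier is made like carrier_a.
- carrier_a_tail (a point): The like point on carrier_a's label face at its other end, 21.5 mm from the centre away from the notch.
- carrier_b_tail (a point): The like point of carrier_b.
- stand_a: Fixed aluminium stand, foot 44 (x) x 56 (y) mm, origin under its centre. Slot along x, 40 long, 9.6 wide, floor 30 and cheek tops 44 mm up, holds a carrier on edge; the carrier's ends overhang it 13 mm each: take it by its ends (66 mm) or faces (8 mm). Left (y > 0) or right (y < 0) of the reader, swapping with stand_b; turned up to 0.35 rad.
- stand_b: Fixed aluminium stand, foot 44 (x) x 56 (y) mm, origin under its centre. Slot along x, 40 long, 9.6 wide, floor 30 and cheek tops 44 mm up, holds a carrier on edge; the carrier's ends overhang it 13 mm each: take it by its ends (66 mm) or faces (8 mm). Like stand_a, on the other side.
- reader: Fixed label reader between the stands: white base 150 (x: -55 to +95) x 90 x 14 mm, origin on the worktop under the pad's middle; +x runs from the pad to the post on the far side, turned up to 0.35 rad. A 16 mm steel post at x = 82 mm carries a grey head 50 mm wide with a lens that faces the pad (x 53 to 107, z 100 to 150 mm).
- reader_pad (a point): Middle of the reader's black 70 x 70 mm pad, on its top, 16 mm above the worktop; axes as the reader's.
Mind the look-alikes: they are no part of the job. What is shaped like the carrier_b but blue is not meant.

How it is judged:
By the outcome, as a careful person would: the job done as asked, in the order asked, and still so for the second after the job is handed in, while the arm keeps its last pose, push and grip.
It also fails if it takes over 38 s, if anything falls off the work surface, if the arm or the gripper's body presses on something with over 40 N, if the wrist force passes 120 N, or if a joint passes its speed limit or range.

## Working session

There is one attempt and no reset: what is moved stays moved. The work goes in short steps, Python scripts to look and compute and a shell command to move; the robot and the scene stay as the last step left them, time stands still between calls to the robot, and variables do not carry over. Pictures are saved under pics/ and viewed, at most 10 in all, crops included, and the job is handed in when it is done.

```bash
mkdir -p pics; ls; python3 - <<'E'
from rig import status, capture, camera_info
import cv2,numpy as np
for n in("side","top"):
    p,d=capture(n); cv2.imwrite(f"pics/{n}0.png",p[:,:,::-1]); np.savez(f"{n}0.npz",p=p,d=d)
    c=camera_info(n); print(n,c)
print(status.sense())
E
```

```text
pics
side {'K': array([[347.910938  ,   0.        , 258.49977741],
       [  0.        , 347.910938  , 194.86234133],
       [  0.        ,   0.        ,   1.        ]]), 'camera_from_world': array([[-9.54572362e-01, -2.97913528e-01,  6.25588122e-03,
         4.92951128e+02],
       [ 1.40663867e-01, -4.32007555e-01,  8.90832840e-01,
        -1.35139013e+02],
       [-2.62688567e-01,  8.51244385e-01,  4.54288141e-01,
        -7.69773118e+02],
       [ 0.00000000e+00,  0.00000000e+00,  0.00000000e+00,
         1.00000000e+00]])}
top {'K': array([[442.18540882,   0.        , 248.21083923],
       [  0.        , 442.18540882, 196.97876279],
       [  0.        ,   0.        ,   1.        ]]), 'camera_from_world': array([[ 6.64496986e-03, -9.99960586e-01,  5.88812369e-03,
         3.79481284e+00],
       [ 9.96964885e-01,  7.08158577e-03,  7.75297980e-02,
        -5.17166383e+02],
       [-7.75684395e-02,  5.35506938e-03,  9.96972648e-01,
        -1.08993989e+03],
       [ 0.00000000e+00,  0.00000000e+00,  0.00000000e+00,
         1.00000000e+00]])}
{'time_s': 0.1, 'joints': array([-1.52941488e+00,  3.13383218e-01,  1.49833726e+00,  1.75402670e-06,
        1.33096157e+00, -2.23371733e-01]), 'dq': array([ 0.0014793 , -0.00232728, -0.00277266, -0.00031211,  0.00115931,
       -0.00071447]), 'tau': array([ 2.24795745e-03, -4.12905622e+01, -2.60144860e+01, -2.55712548e-04,
        3.07631213e-03,  1.37193723e-05]), 'eef_pos': array([ 137.37886375, -506.67876228,  404.20671045]), 'ee_rot': array([-5.42366253e-04,  9.91250887e-01,  1.31990083e-01,  5.03446993e-05]), 'force': array([-0.10073702, -0.53798475,  0.03220051]), 'wrist_torque': array([-0.03525201, -0.03192995,  0.00036862]), 'grip_force': 0.0, 'grip_width': 1.0015834589633699}
```

View pics/top0.png

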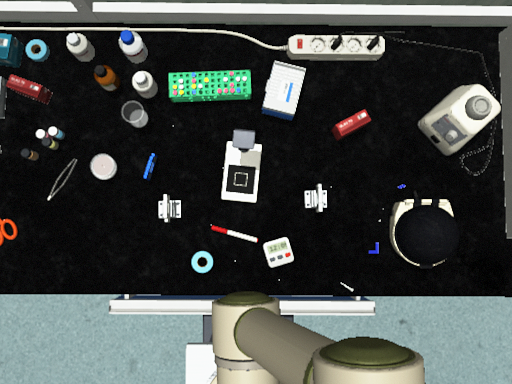

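View pics/side0.png

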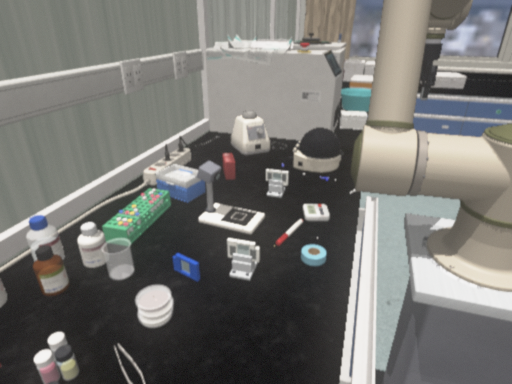

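Candidates for the carrier, as top-view pixels: the white one in the left stand (170,208), the white one in the right stand (316,198), and the blue look-alike (150,166). The left white one fits, since top-image left is +y. I'll confirm it in an enlarged crop.

```bash
python3 - <<'E'
import cv2,numpy as np
t=np.load("top0.npz")['p'][:,:,::-1]; s=np.load("side0.npz")['p'][:,:,::-1]
a=cv2.resize(t[185:230,145:195],(400,360),interpolation=cv2.INTER_CUBIC)   #x8
b=cv2.resize(s[230:285,215:270],(360,360),interpolation=cv2.INTER_CUBIC)   #x6.55
c=np.hstack([a,b])
cv2.imwrite("pics/crop1.png",c)
a=cv2.resize(t[120:210,210:275],(288,399),interpolation=cv2.INTER_CUBIC) 
b=cv2.resize(s[155:240,190:275],(399,399),interpolation=cv2.INTER_CUBIC)
cv2.imwrite("pics/crop2.png",np.hstack([a,b]))
E
```

```text
(no output)
```

View pics/crop1.png

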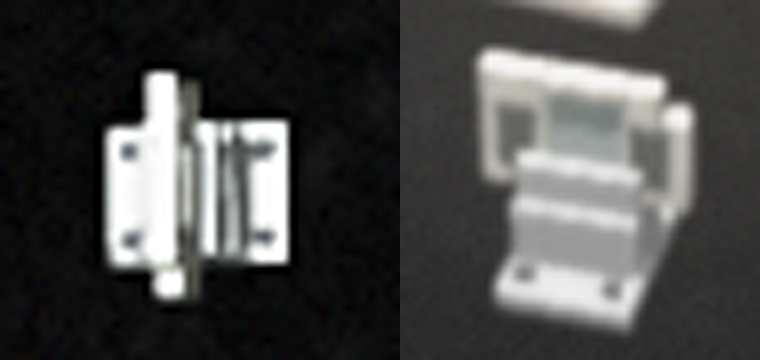

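View pics/crop2.png

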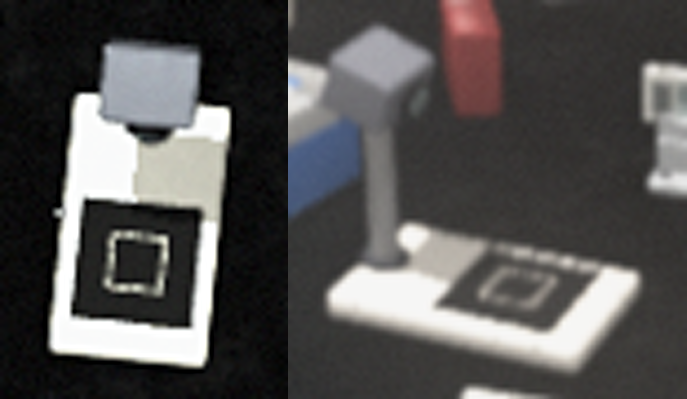

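Top and side views: the left stand (top px 170,208; side px 243,258) holds a white carrier. Its notch is at the top of the end nearest the robot (top crop 170,283; side crop 675,95), and the frosted label face looks to +y, towards the side camera. So this is carrier_b and the target. The reader's post points away from the robot, with the pad at about top px 241,180.

```bash
cat > h.py <<'E'
import numpy as np
from rig import camera_info
from scipy.spatial.transform import Rotation as Ro
def ray(n,u,v):
    c=camera_info(n);K=c["K"];M=c["camera_from_world"];R=M[:3,:3]
    d=np.array([(u-K[0,2])/K[0,0],-(v-K[1,2])/K[1,1],-1]);return -R.T@M[:3,3],R.T@d
def onz(n,u,v,z):
    o,d=ray(n,u,v);return (o+d*(z-o[2])/d[2]).round(1)
def cloud(n,d):
    o,_=ray(n,0,0);v,u=np.nonzero(d>0)
    c=camera_info(n);K=c["K"];R=c["camera_from_world"][:3,:3]
    D=np.stack([(u-K[0,2])/K[0,0],-(v-K[1,2])/K[1,1],-np.ones(len(u))],1)*d[v,u][:,None]
    return u,v,o+D@R
def wrist(q1,s,q4,q5,q6):
    return Ro.from_euler('z',q1)*Ro.from_euler('y',s)*Ro.from_euler('z',q4)*Ro.from_euler('y',q5)*Ro.from_euler('z',q6+np.pi/2)
E
python3 - <<'E'
from h import *
T=lambda u,v:(145+u/8,185+v/8); S=lambda u,v:(215+(u-400)/6.545,230+v/6.545)
print("top far",onz("top",*T(162,73),72),"step",onz("top",*T(163,267),72),"notch end",onz("top",*T(171,297),63))
print("stand foot corners",[onz("top",*T(*p),6) for p in((105,127),(105,267),(290,265),(290,120))])
print("side far",onz("side",*S(482,52),72),"step",onz("side",*S(664,80),72))
t=np.load("top0.npz")['d'];u,v,P=cloud("top",t)
m=(u>155)&(u<185)&(v>190)&(v<226)&(P[:,2]>58)&(P[:,2]<85)
Q=P[m];print(len(Q),Q.mean(0),Q.min(0),Q.max(0));w,V=np.linalg.eigh(np.cov(Q[:,:2].T));print(w,V[:,1])
s=np.load("side0.npz")['d'];u,v,P2=cloud("side",s)
m=(u>225)&(u<262)&(v>232)&(v<262)&(P2[:,2]>58)&(P2[:,2]<85)
Q=P2[m];print(len(Q),Q.mean(0),Q.min(0),Q.max(0))
R=lambda u,v:(210+u/4.43,120+v/4.43)
c=[onz("top",*R(*p),16) for p in((84,200),(202,212),(190,327),(73,316))];print("pad",c,np.mean(c,0))
print("pad sq",onz("top",*R(136,263),16))
print("base near",onz("top",*R(50,357),14),onz("top",*R(205,366),14),"far right",onz("top",*R(230,108),14))
R=lambda u,v:(190+(u-288)/4.694,155+v/4.694)
print("side pad",[onz("side",*R(*p),16) for p in((488,240),(598,273),(552,330),(440,303))],onz("side",*R(517,287),16))
for q1 in(.3,.5,.7):
  for s in(1.6,2.0):
    # want tool z=(0,-.707,-.707), tool y=+-X
    for sg in(1,-1):
      z=np.array([0,-1,-1])/2**.5;y=np.array([sg,0,0]);R=Ro.from_matrix(np.stack([np.cross(y,z),y,z],1))
      e=(Ro.from_euler('y',-s)*Ro.from_euler('z',-q1)*R*Ro.from_euler('z',-np.pi/2)).as_euler('ZYZ');print(q1,s,sg,e.round(2))
E
```

```text
top far [518.5 206.   72. ] step [460.6 204.5  72. ] notch end [451.9 203.6  63. ]
stand foot corners [array([506.7, 235.8,   6. ]), array([462.3, 234.8,   6. ]), array([463.3, 176.4,   6. ]), array([509.3, 177.2,   6. ])]
side far [518.2 204.7  72. ] step [460.4 201.8  72. ]
110 [487.22144513 204.65299793  71.32667074] [454.47893547 200.53504618  58.12790222] [519.29052881 208.97536929  76.78600545]
[  5.87501378 357.81799413] [-0.9997377  -0.02290268]
236 [486.84076577 206.5896568   66.24952639] [452.79085531 199.54880063  58.05876732] [518.67112807 211.98414858  73.68279489]
pad [array([598. ,  56.6,  16. ]), array([591.6, -10.9,  16. ]), array([525.5,  -4.4,  16. ]), array([531.3,  62.2,  16. ])] [561.6    25.875  16.   ]
pad sq [561.9  26.6  16. ]
base near [508.   75.1  14. ] [503.5 -13.1  14. ] far right [652.3 -26.7  14. ]
side pad [array([594.3, -16.4,  16. ]), array([5.232e+02, 1.000e-01, 1.600e+01]), array([527.9,  63.6,  16. ]), array([593.6,  56.4,  16. ])] [560.3  28.   16. ]
0.3 1.6 1 [-0.76  1.76  0.24]
0.3 1.6 -1 [-0.76  1.76 -2.91]
0.3 2.0 1 [-0.75  1.47  0.51]
0.3 2.0 -1 [-0.75  1.47 -2.63]
0.5 1.6 1 [-0.71  1.89  0.39]
0.5 1.6 -1 [-0.71  1.89 -2.75]
0.5 2.0 1 [-0.67  1.58  0.65]
0.5 2.0 -1 [-0.67  1.58 -2.49]
0.7 1.6 1 [-0.64  2.02  0.56]
0.7 1.6 -1 [-0.64  2.02 -2.58]
0.7 2.0 1 [-0.58  1.69  0.79]
0.7 2.0 -1 [-0.58  1.69 -2.35]
```

```bash
cat >> h.py <<'E'
s2=2**-.5
def down(yaw): return Ro.from_euler('x',np.pi).__rmul__(1) if 0 else Ro.from_euler('z',yaw)*Ro.from_euler('x',np.pi)
def tilt(yaw,sg,el=45):
    e=np.radians(el);y=sg*np.array([np.cos(yaw),np.sin(yaw),0]);h=np.array([np.sin(yaw),-np.cos(yaw),0])
    z=h*np.sin(e)-np.array([0,0,np.cos(e)]);return Ro.from_matrix(np.stack([np.cross(y,z),y,z],1))
def cur():
    from rig import status
    s=status.sense();q=s["ee_rot"];return np.array(s["eef_pos"]),Ro.from_quat([q[1],q[2],q[3],q[0]]),s
def plan(wps,nd=2):
    p,R,_=cur()
    for (P,Q) in wps:
        d=(R.inv().apply(np.array(P)-p)/100).round(nd);t=((R.inv()*Q).as_rotvec()/(np.pi/4)).round(nd)
        print(d,t,"|",np.array(P).round(0))
        p=p+R.apply(d*100);R=R*Ro.from_rotvec(t*np.pi/4)
C=np.array([485.5,204.5,51.]);SY=.025;RY=-.095;PAD=np.array([561.2,26.8,16])
E
python3 - <<'E'
from h import *
y=np.linspace(.265,4.71+.025,7)[1:]
pts=[(237,-437,404),(340,-350,404),(400,-230,404),(430,-110,404),(450,10,404),(470,130,404)]
w=[(p,down(a)) for p,a in zip(pts,y)]
G=tilt(SY,-1);tz=G.apply([0,0,1])
w+=[((475,240,380),G),(C-tz*270+[0,0,20],G),(C-tz*200,G)]
plan(w)
E
```

```text
[ 1.14 -0.41  0.  ] [-0.   -0.   -0.95] | [ 237 -437  404]
[1.29 0.41 0.  ] [-0.   -0.   -0.95] | [ 340 -350  404]
[1.07 0.81 0.  ] [ 0.   -0.   -0.95] | [ 400 -230  404]
[0.47 1.14 0.01] [ 0.   -0.   -0.94] | [ 430 -110  404]
[-0.32  1.17 -0.  ] [ 0.    0.   -0.95] | [450  10 404]
[-1.03  0.65 -0.  ] [ 0.    0.   -0.95] | [470 130 404]
[-1.1  -0.08  0.24] [ 0.  1. -0.] | [475 240 380]
[-1.93 -0.09 -0.26] [ 0.  0. -0.] | [481. 395. 262.]
[-0.14  0.    0.84] [ 0.  0. -0.] | [482. 346. 192.]
```

```bash
python3 -m crank '[[0.33,-0.13,0,0,0,-0.3,0],[0.66,-0.27,0,0,0,-0.6,0],[1,-0.4,0,0,0,-0.95,0],[1,-0.4,0,0,0,-0.95,0],[1,-0.4,0,0,0,-0.95,0],[1,-0.4,0,0,0,-0.95,0]]'
python3 -m crank '[[0.33,0.13,0,0,0,-0.3,0],[0.66,0.27,0,0,0,-0.6,0],[1,0.4,0,0,0,-0.95,0],[1,0.4,0,0,0,-0.95,0],[1,0.4,0,0,0,-0.95,0],[1,0.4,0,0,0,-0.95,0]]'
python3 - <<'E'
from h import *
p,R,s=cur();print(p,s["joints"].round(2),s["time_s"],R.as_matrix().round(2).tolist())
a=np.arctan2(*R.as_matrix()[[1,0],0]);y=np.linspace(a,4.735-(0 if a>=0 else 0),5)[1:]
print(a)
pts=[(390,-255,404),(430,-150,404),(460,-40,404),(475,60,404)]
G=tilt(SY,-1);tz=G.apply([0,0,1])
plan([(q,down(b)) for q,b in zip(pts,y)]+[((475,160,390),G),((480,255,370),G),((480,330,310),G),(C-tz*230+[0,0,0],G)])
E
```

```text
time_s: 0.7
eef_pos: [223.6, -441.8, 404.5]
ee_rot: [-0.0, 0.875, 0.485, 0.0]
force: [0.9, -0.2, -0.2]
grip_width: 0.999
grip_force: 0.0
time_s: 1.3
eef_pos: [310.5, -378.4, 404.5]
ee_rot: [-0.0, 0.639, 0.769, 0.0]
force: [0.2, -0.1, -0.2]
grip_width: 1.004
grip_force: 0.0
[ 310.47543416 -378.42511133  404.50239339] [-1.12  0.23  1.6  -0.    1.31 -1.31] 1.3 [[-0.18, 0.98, -0.0], [0.98, 0.18, 0.0], [0.0, -0.0, -1.0]]
1.7547800180588404
[1.07 1.01 0.01] [ 0.   -0.   -0.95] | [ 390 -255  404]
[ 0.31  1.08 -0.  ] [ 0.   -0.   -0.95] | [ 430 -150  404]
[-0.41  1.06 -0.  ] [ 0.   -0.   -0.95] | [460 -40 404]
[-0.85  0.54 -0.  ] [ 0.    0.   -0.94] | [475  60 404]
[-1.   -0.02  0.14] [ 0.    1.   -0.01] | [475 160 390]
[-0.81 -0.08 -0.53] [0. 0. 0.] | [480 255 370]
[-0.96 -0.02 -0.11] [0. 0. 0.] | [480 330 310]
[-0.94 -0.02  0.42] [0. 0. 0.] | [481. 367. 214.]
```

```bash
python3 -m crank '[[0.33,0.33,0,0,0,-0.3,0],[0.66,0.66,0,0,0,-0.6,0],[1,1,0,0,0,-0.95,0],[1,1,0,0,0,-0.95,0],[1,1,0,0,0,-0.95,0],[1,1,0,0,0,-0.95,0]]'
python3 -m crank '[[0.1,0.33,0,0,0,-0.3,0],[0.2,0.66,0,0,0,-0.6,0],[0.3,1,0,0,0,-0.95,0],[0.3,1,0,0,0,-0.95,0],[0.3,1,0,0,0,-0.95,0],[0.3,1,0,0,0,-0.95,0]]'
python3 -m crank '[[-0.13,0.33,0,0,0,-0.3,0],[-0.26,0.66,0,0,0,-0.6,0],[-0.4,1,0,0,0,-0.95,0],[-0.4,1,0,0,0,-0.95,0],[-0.4,1,0,0,0,-0.95,0],[-0.4,1,0,0,0,-0.95,0]]'
python3 -m crank '[[-0.3,0.2,0,0,0,-0.3,0],[-0.6,0.4,0,0,0,-0.6,0],[-0.9,0.55,0,0,0,-0.95,0],[-0.9,0.55,0,0,0,-0.95,0],[-0.9,0.55,0,0,0,-0.95,0],[-0.9,0.55,0,0,0,-0.95,0]]'
python3 - <<'E'
from h import *
p,R,s=cur();print(p,s["joints"].round(2),s["time_s"],R.as_matrix().round(2).tolist())
G=tilt(SY,-1);tz=G.apply([0,0,1])
plan([((475,155,390),G),((480,240,370),G),((480,310,320),G),((480,360,250),G),(C-tz*230+[0,0,0],G)])
E
```

```text
time_s: 1.9
eef_pos: [390.2, -261.6, 404.6]
ee_rot: [-0.0, 0.316, 0.949, 0.0]
force: [0.5, 0.3, 0.0]
grip_width: 1.004
grip_force: 0.0
time_s: 2.5
eef_pos: [425.6, -163.7, 404.6]
ee_rot: [-0.0, -0.051, 0.999, 0.0]
force: [0.3, -0.7, -0.1]
grip_width: 1.002
grip_force: 0.0
time_s: 3.1
eef_pos: [454.7, -60.0, 404.6]
ee_rot: [-0.0, -0.411, 0.912, 0.0]
force: [0.1, -0.5, 0.0]
grip_width: 1.0
grip_force: 0.0
time_s: 3.7
eef_pos: [459.9, 152.4, 390.7]
ee_rot: [-0.028, -0.654, 0.755, -0.046]
force: [0.3, 0.8, 0.6]
grip_width: 0.997
grip_force: 0.0
[459.93888612 152.37789852 390.65629306] [ 0.1   0.24  1.63 -0.11  1.26 -2.87] 3.7 [[-0.14, -0.99, 0.02], [-0.98, 0.14, -0.11], [0.1, -0.03, -0.99]]
[-0.05 -0.15  0.01] [ 0.05  0.86 -0.21] | [475 155 390]
[-0.74 -0.06 -0.46] [ 0.  0. -0.] | [480 240 370]
[-0.85 -0.02 -0.14] [ 0.  0. -0.] | [480 310 320]
[-0.85 -0.01  0.15] [ 0.  0. -0.] | [480 360 250]
[-0.3  -0.02  0.21] [ 0.  0. -0.] | [481. 367. 214.]
```

```bash
python3 -m crank '[[-0.2,0,0,0,0.1,0,0],[-0.5,0,0,0,0.3,0,0],[-0.7,0,0,0,0.4,0,0],[-0.7,0,0,0,0.4,0,0],[-0.7,0,0,0,0.4,0,0]]'
python3 - <<'E'
from h import *
p,R,s=cur();print(p,s["joints"].round(2),s["time_s"],R.as_matrix().round(2).tolist())
G=tilt(SY,-1);tz=G.apply([0,0,1])
plan([((475,285,350),G),((480,335,285),G),(C-tz*230+[0,0,0],G)])
E
```

```text
time_s: 4.2
eef_pos: [469.6, 220.2, 383.6]
ee_rot: [-0.144, -0.64, 0.74, -0.148]
force: [0.0, -0.4, -0.4]
grip_width: 1.001
grip_force: 0.0
[469.57654222 220.18961922 383.64037582] [ 0.27  0.36  1.51 -0.4   1.43 -2.64] 4.2 [[-0.14, -0.99, -0.02], [-0.9, 0.14, -0.4], [0.4, -0.03, -0.91]]
[-0.73  0.05  0.05] [ 0.08  0.47 -0.2 ] | [475 285 350]
[-0.81 -0.07  0.1 ] [ 0. -0.  0.] | [480 335 285]
[-0.73 -0.02  0.28] [ 0. -0.  0.] | [481. 367. 214.]
```

```bash
python3 -m crank '[[-0.25,0,0,0.03,0.15,0,0],[-0.5,0,0,0.05,0.3,-0.05,0],[-0.73,0.05,0.05,0.08,0.47,-0.1,0],[-0.73,0.05,0.05,0.08,0.47,-0.2,0],[-0.73,0.05,0.05,0.08,0.47,-0.2,0]]'
python3 -m crank '[[-0.25,0,0.03,0,0,0,0],[-0.5,-0.03,0.06,0,0,0,0],[-0.81,-0.07,0.1,0,0,0,0],[-0.81,-0.07,0.1,0,0,0,0]]'
python3 - <<'E'
from h import *
p,R,s=cur();print(p,s["joints"].round(2),s["time_s"],R.as_matrix().round(2).tolist())
G=tilt(SY,-1);tz=G.apply([0,0,1])
plan([(C-tz*230+[0,0,0],G)],3)
E
```

```text
time_s: 4.7
eef_pos: [474.3, 284.5, 349.5]
ee_rot: [0.268, 0.663, -0.643, 0.274]
force: [0.8, 0.0, 0.6]
grip_width: 0.997
grip_force: 0.0
time_s: 5.1
eef_pos: [479.3, 335.3, 282.8]
ee_rot: [0.27, 0.663, -0.643, 0.273]
force: [-0.4, -0.4, 0.2]
grip_width: 1.0
grip_force: 0.0
[479.33362087 335.32169779 282.75934999] [ 0.5   0.66  1.37 -0.68  1.56 -2.5 ] 5.1 [[0.02, -1.0, 0.02], [-0.7, -0.03, -0.71], [0.71, 0.01, -0.71]]
[-0.713 -0.034  0.263] [ 0.002 -0.004  0.008] | [481. 367. 214.]
```

Orientation is right. I'll go to the pre-grasp and look.

```bash
python3 -m crank '[[-0.2,0,0.05,0,0,0,0],[-0.4,-0.02,0.15,0,0,0,0],[-0.6,-0.03,0.26,0,0,0,0],[-0.71,-0.03,0.26,0,0,0.01,0],[-0.71,-0.03,0.26,0,0,0.01,0]]'
python3 - <<'E'
from h import *
from rig import capture
import cv2
G=tilt(SY,-1);tz=G.apply([0,0,1])
plan([(C-tz*200+[0,0,0],G),(C-tz*150+[0,0,0],G)],3)
s,_=capture("side");t,_=capture("top")
a=cv2.resize(s[150:300,180:330,::-1],(400,400),interpolation=cv2.INTER_CUBIC)
b=cv2.resize(t[140:240,90:190,::-1],(400,400),interpolation=cv2.INTER_CUBIC)
cv2.imwrite("pics/pre.png",np.hstack([a,b]))
E
```

```text
time_s: 5.6
eef_pos: [481.1, 367.0, 216.8]
ee_rot: [0.268, 0.661, -0.645, 0.275]
force: [-1.2, -0.1, -0.4]
grip_width: 0.995
grip_force: 0.0
[-0.024 -0.003  0.321] [-0.001 -0.003 -0.002] | [482. 346. 192.]
[-0.   0.   0.5] [-0. -0. -0.] | [483. 311. 157.]
```

View pics/pre.png

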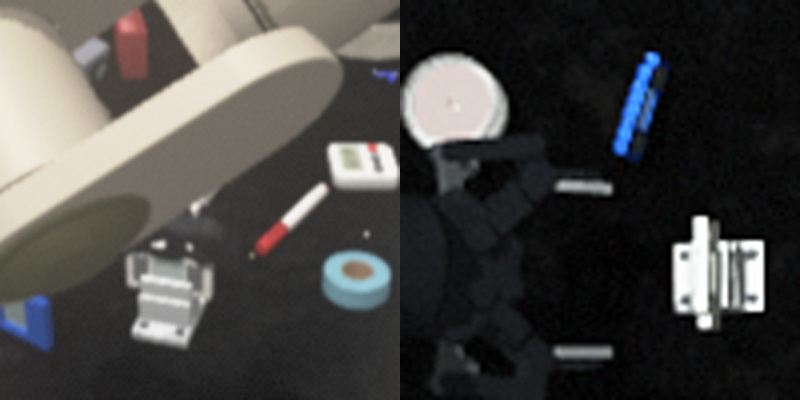

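```bash
python3 - <<'E'
from h import *
T=lambda u,v:(90+(u-400)/4,140+v/4)
p,R,s=cur();g=p+R.apply([0,0,155]);print("grasp pt",g)
for z in(g[2]-10,g[2]+10): print("pads mid",onz("top",*T(585,269.5),z))
print("blue near corner",onz("top",*T(622,158),42),"far",onz("top",*T(652,55),42))
print("jar",onz("top",*T(455,148),40))
print("carrier ends",onz("top",*T(700,216),72),onz("top",*T(706,329),63))
E
```

```text
grasp pt [484.42249346 257.02259432 108.62376773]
pads mid [484.9 267.8  98.6]
pads mid [483.9 262.9 118.6]
blue near corner [556.8 260.9  42. ] far [621.1 243.9  42. ]
jar [562.5 364.5  40. ]
carrier ends [518.8 206.6  72. ] [451.6 203.2  63. ]
```

The far and near pads (crop 585,187 and 585,352) straddle the carrier ends (rows 216 and 330). They are centred to within 1 mm, and the blue look-alike (620,155) is clear. Moving in.

```bash
python3 -m crank '[[-0.02,0,0.15,0,0,0,0],[-0.02,-0.01,0.3,0,0,0,0],[-0.02,-0.01,0.45,0,0,0,0],[-0.02,-0.01,0.6,0,0,0,0],[-0.02,-0.01,0.72,0,0,0,0],[-0.02,-0.01,0.82,0,0,0,0],[-0.02,-0.01,0.82,0,0,0,0]]'
python3 -m crank '[[0,0,0,0,0,0,0.1],[0,0,0,0,0,0,0.2],[0,0,0,0,0,0,0.3],[0,0,0,0,0,0,0.4],[0,0,0,0,0,0,0.5],[0,0,0,0,0,0,0.5],[0,0,0,0,0,0,0.5]]' 30
python3 - <<'E'
from h import *
p,R,s=cur();print(p,s["joints"].round(2),(p+R.apply([0,0,150])-C).round(1),s["grip_width"])
E
```

```text
time_s: 6.4
eef_pos: [483.5, 309.7, 157.0]
ee_rot: [0.268, 0.661, -0.644, 0.275]
force: [0.3, 0.8, -0.3]
grip_width: 1.001
grip_force: 0.0
time_s: 7.1
eef_pos: [483.5, 310.9, 157.9]
ee_rot: [0.267, 0.661, -0.644, 0.276]
force: [0.3, 3.3, 5.6]
grip_width: 0.765
grip_force: 33.5
[483.51594124 310.90625551 157.88116074] [ 0.46  0.81  1.47 -0.72  1.34 -2.36] [1.1 0.1 1.1] 0.7645998996966167
```

```bash
python3 -m crank '[[0.04,0,-0.04,0,0,0,0.5],[0.1,0,-0.1,0,0,0,0.5],[0.2,0,-0.2,0,0,0,0.5],[0.35,0,-0.35,0,0,0,0.5],[0.5,0,-0.5,0,0,0,0.5],[0.7,0,-0.7,0,0,0,0.5],[0.9,0,-0.9,0,0,0,0.5],[1,0,-1,0,0,0,0.5],[1,0,-1,0,0,0,0.5]]' 40
python3 - <<'E'
from h import *
from rig import capture
import cv2
p,R,s=cur();print(p,s["joints"].round(2),s["force"])
s,_=capture("side");t,_=capture("top")
a=cv2.resize(s[130:280,180:330,::-1],(400,400),interpolation=cv2.INTER_CUBIC)
b=cv2.resize(t[170:245,120:195,::-1],(400,400),interpolation=cv2.INTER_CUBIC)
cv2.imwrite("pics/lift.png",np.hstack([a,b]))
E
```

```text
time_s: 8.0
eef_pos: [483.3, 311.0, 300.8]
ee_rot: [0.266, 0.661, -0.645, 0.276]
force: [0.2, -0.0, -0.6]
grip_width: 0.763
grip_force: 44.5
[483.31974053 310.97305643 300.78156267] [ 0.46  0.61  1.4  -0.7   1.54 -2.53] [ 0.16503262 -0.02296336 -0.6329526 ]
```

View pics/lift.png

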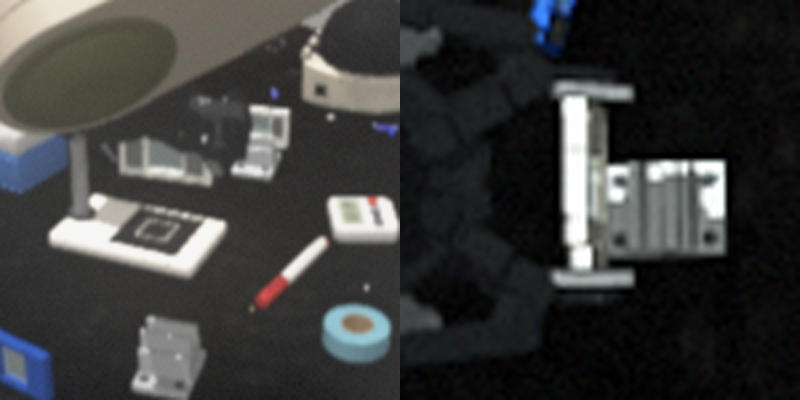

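Lift worked. The carrier is held by its ends and upright, with the notch at the near end (crop 580,260). The left stand is empty and the right carrier is still in its stand (side crop 262,130). Next is the half turn about the tool axis.

```bash
cat >> h.py <<'E'
OFF=np.array([0.0,0,149.2])   # carrier centre in tool frame
CT=PAD+np.array([-21.5*np.cos(RY),-21.5*np.sin(RY),96.])
F=tilt(RY,1);TF=CT-F.apply(OFF)
E
python3 - <<'E'
from h import *
p,R,s=cur();print(TF)
rv=(R.inv()*F).as_rotvec();print(rv)
if rv[2]<0: rv=-rv*(2*np.pi/np.linalg.norm(rv)-1)
print(rv)
w=[]
P=[(495,300,345),(510,270,345),(525,220,340),(535,180,330),TF+[0,0,80]]
plan([(a,R*Ro.from_rotvec(rv*k/5)) for k,a in enumerate(P,1)])
E
```

```text
[549.80440857 133.86404857 217.50033175]
[ 0.00507845 -0.13131797 -3.05288558]
[-0.0053639   0.13869927  3.22448642]
[ 0.41 -0.12 -0.25] [-0.    0.04  0.82] | [495 300 345]
[ 0.08 -0.24  0.22] [-0.01  0.03  0.82] | [510 270 345]
[-0.05 -0.34  0.4 ] [0.   0.03 0.82] | [525 220 340]
[-0.18 -0.14  0.35] [0.   0.04 0.82] | [535 180 330]
[-0.17  0.1   0.55] [-0.    0.03  0.83] | [550. 134. 298.]
```

```bash
python3 -m crank '[[0.1,-0.03,-0.06,0,0.01,0.16,0.5],[0.2,-0.06,-0.12,0,0.02,0.32,0.5],[0.3,-0.09,-0.18,0,0.03,0.5,0.5],[0.41,-0.12,-0.25,0,0.04,0.66,0.5],[0.41,-0.12,-0.25,0,0.04,0.82,0.5],[0.41,-0.12,-0.25,0,0.04,0.82,0.5]]'
python3 -m crank '[[0.02,-0.06,0.05,0,0.01,0.16,0.5],[0.04,-0.12,0.1,0,0.02,0.32,0.5],[0.06,-0.18,0.16,0,0.03,0.5,0.5],[0.08,-0.24,0.22,-0.01,0.03,0.66,0.5],[0.08,-0.24,0.22,-0.01,0.03,0.82,0.5],[0.08,-0.24,0.22,-0.01,0.03,0.82,0.5]]'
python3 -m crank '[[-0.01,-0.08,0.1,0,0.01,0.16,0.5],[-0.02,-0.16,0.2,0,0.02,0.32,0.5],[-0.04,-0.25,0.3,0,0.03,0.5,0.5],[-0.05,-0.34,0.4,0,0.03,0.66,0.5],[-0.05,-0.34,0.4,0,0.03,0.82,0.5],[-0.05,-0.34,0.4,0,0.03,0.82,0.5]]'
python3 - <<'E'
from h import *
p,R,s=cur();print(s["joints"].round(2),p)
rv=(R.inv()*F).as_rotvec();print(rv)
plan([((535,180,330),R*Ro.from_rotvec(rv/2)),(TF+[0,0,80],F),(TF+[0,0,15],F),(TF,F)],3)
E
```

```text
time_s: 8.7
eef_pos: [495.5, 300.0, 343.9]
ee_rot: [-0.178, -0.419, 0.816, -0.356]
force: [-0.7, 0.0, -0.3]
grip_width: 0.759
grip_force: 44.5
time_s: 9.3
eef_pos: [510.5, 270.0, 344.1]
ee_rot: [-0.067, -0.136, 0.906, -0.396]
force: [0.2, 0.2, 0.2]
grip_width: 0.761
grip_force: 44.5
time_s: 9.9
eef_pos: [524.8, 219.4, 340.1]
ee_rot: [0.051, 0.162, 0.902, -0.398]
force: [0.0, 0.1, 0.1]
grip_width: 0.765
grip_force: 44.5
[ 0.29  0.55  1.39 -0.76  1.56 -0.77] [524.78697278 219.43209217 340.12370739]
[0.00204935 0.05501238 1.29658416]
[-0.173 -0.144  0.354] [0.001 0.035 0.825] | [535 180 330]
[-0.169  0.105  0.549] [0.002 0.035 0.826] | [550. 134. 298.]
[0.46  0.    0.459] [-0.  0. -0.] | [550. 134. 233.]
[0.106 0.    0.106] [-0.  0. -0.] | [550. 134. 218.]
```

```bash
python3 -m crank '[[-0.04,-0.04,0.09,0,0.01,0.16,0.5],[-0.08,-0.08,0.18,0,0.02,0.32,0.5],[-0.12,-0.11,0.27,0,0.03,0.5,0.5],[-0.17,-0.14,0.35,0,0.03,0.66,0.5],[-0.17,-0.14,0.35,0,0.03,0.82,0.5],[-0.17,-0.14,0.35,0,0.03,0.82,0.5]]'
python3 -m crank '[[-0.04,0.03,0.13,0,0.01,0.16,0.5],[-0.08,0.06,0.26,0,0.02,0.32,0.5],[-0.12,0.08,0.4,0,0.03,0.5,0.5],[-0.17,0.1,0.55,0,0.03,0.66,0.5],[-0.17,0.1,0.55,0,0.03,0.83,0.5],[-0.17,0.1,0.55,0,0.03,0.83,0.5]]'
python3 -m crank '[[0.1,0,0.1,0,0,0,0.5],[0.2,0,0.2,0,0,0,0.5],[0.3,0,0.3,0,0,0,0.5],[0.4,0,0.4,0,0,0,0.5],[0.46,0,0.46,0,0,0,0.5],[0.46,0,0.46,0,0,0,0.5]]'
python3 - <<'E'
from h import *
from rig import capture
import cv2
p,R,s=cur();print(s["joints"].round(2),p,s["force"])
plan([(TF,F)],3)
s,d1=capture("side");t,d2=capture("top");np.savez("fin.npz",s=s,t=t,d1=d1,d2=d2)
a=cv2.resize(s[140:260,150:270,::-1],(400,400),interpolation=cv2.INTER_CUBIC)
b=cv2.resize(t[120:210,190:280,::-1],(400,400),interpolation=cv2.INTER_CUBIC)
cv2.imwrite("pics/fin.png",np.hstack([a,b]))
E
```

```text
time_s: 10.5
eef_pos: [534.7, 180.9, 330.3]
ee_rot: [0.164, 0.443, 0.805, -0.359]
force: [0.1, -0.1, -0.7]
grip_width: 0.764
grip_force: 44.5
time_s: 11.1
eef_pos: [549.4, 134.4, 298.1]
ee_rot: [0.261, 0.681, 0.623, -0.283]
force: [0.4, 0.2, -1.3]
grip_width: 0.765
grip_force: 44.5
time_s: 11.7
eef_pos: [549.8, 133.9, 231.9]
ee_rot: [0.261, 0.683, 0.621, -0.283]
force: [0.1, 0.4, -0.1]
grip_width: 0.764
grip_force: 44.5
[ 0.13  0.66  1.51 -0.8   1.3   0.59] [549.78019493 133.89988345 231.93995878] [ 0.1211915   0.35459809 -0.13404265]
[ 0.102 -0.     0.102] [ 0.007  0.006 -0.002] | [550. 134. 218.]
```

View pics/fin.png

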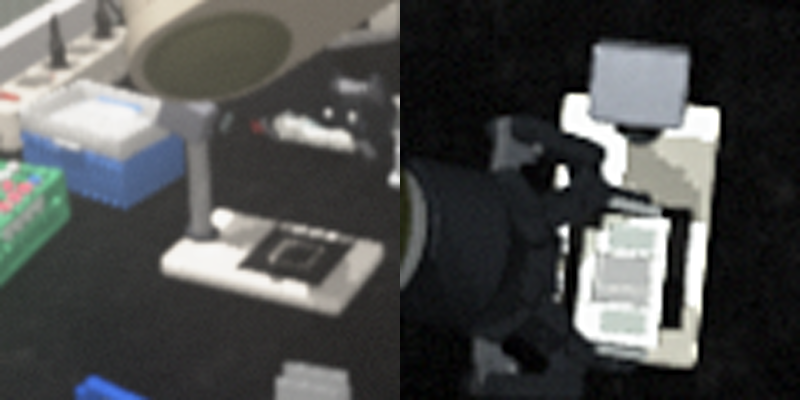

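The label face is up, with both grey fields visible (crop 637,235 and 622,320), and the notched corner is at top left towards the post. I'll check the position and level, and view one enlarged crop.

```bash
python3 - <<'E'
from h import *
import cv2
f=np.load("fin.npz");T=lambda u,v:(190+(u-400)/4.444,120+v/4.444)
l=onz("top",*T(637,236),130);t=onz("top",*T(622,320),130);print("label",l,"tail",t,"yaw",np.arctan2(*(l-t)[[1,0]]),"centre",(l+t)/2,"want label",PAD)
u,v,P=cloud("top",f["d2"])
m=(u>231)&(u<249)&(v>169)&(v<197)&(P[:,2]>105)&(P[:,2]<150);Q=P[m];print(len(Q))
A=np.c_[Q[:,:2]-Q[:,:2].mean(0),np.ones(len(Q))];c=np.linalg.lstsq(A,Q[:,2],rcond=None)[0];print("slopes,z",c,(Q[:,2]-A@c).std(),Q.mean(0))
cv2.imwrite("pics/fin2.png",cv2.resize(f["t"][160:205,220:260,::-1],(533,600),interpolation=cv2.INTER_CUBIC))
E
```

```text
label [562.9  19.4 130. ] tail [519.7  26.7 130. ] yaw -0.16740008074009155 centre [541.3   23.05 130.  ] want label [561.2  26.8  16. ]
447
slopes,z [-2.28768259e-02 -1.01457252e-02  1.32494078e+02] 2.6143559026647543 [540.0342944   26.71031732 132.4940777 ]
```

View pics/fin2.png

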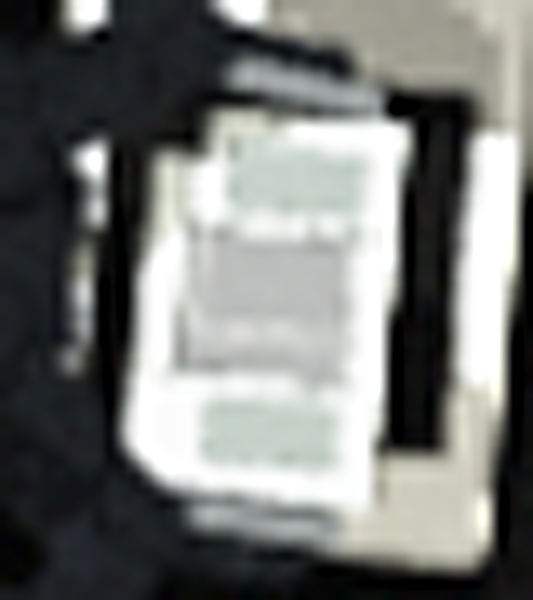

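Notch confirmed at crop (180,150), on the post end. The slopes are about 2 %, so it is level. It needs about 3 mm towards +y and 14 mm down.

```bash
python3 -m crank '[[0.04,0,0.02,0,0,0,0.5],[0.08,-0.01,0.05,0,0,0,0.5],[0.12,-0.01,0.07,0,0,0,0.5],[0.12,-0.01,0.07,0,0,0,0.5],[0.12,-0.01,0.07,0,0,0,0.5],[0.12,-0.01,0.07,0,0,0,0.5],[0.12,-0.01,0.07,0,0,0,0.5]]'
python3 - <<'E'
from h import *
from rig import capture,ticket
p,R,s=cur();print((p-TF).round(1))
t,d=capture("top");u,v,P=cloud("top",d)
m=(u>231)&(u<249)&(v>169)&(v<197)&(P[:,2]>95)&(P[:,2]<140);Q=P[m];print(len(Q),Q.mean(0),s["grip_width"],s["grip_force"])
print(ticket.finish_job())
E
```

```text
time_s: 12.5
eef_pos: [549.5, 137.5, 220.2]
ee_rot: [0.262, 0.683, 0.621, -0.282]
force: [0.3, -1.0, -0.8]
grip_width: 0.762
grip_force: 44.5
[-0.4  3.6  2.7]
424 [541.80468755  27.81827613 119.40603622] 0.7622153208723668 44.47687804698944
the job is handed in; nothing more can be done
None
```

Job handed in at about 12.5 s: the gripper is holding the left-hand carrier (carrier_b) label face up and level to about 2 %, roughly 10 cm above the pad, with the label within a few mm of the pad's middle and the notched end towards the post; the other carrier was not touched.

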